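# Shut and latch the instrument case by pushing

### The job

The yellow case with the meter packed in its foam stands open on the bench: close it ready to go back to the customer. Push its lid over from behind and bring it all the way down without letting it slam, and only then push both front latches up over the lid's edge until they lie fully home. Only push, and lightly: nothing is pinched, lifted or carried, the case stays in its place, and the other things on the bench are left alone.

Things in the scene. Friction and masses are not known exactly. Their poses are not given: they have to be found in the camera images.
- case: Yellow case, loose on the bench, 1.9 kg (hidden, within a quarter). Origin: centre of its underside, z up; -y side = front (latches, handle), +y = hinge side; turned up to 0.3 rad either way. Base 220 (x) x 175 (y) x 62 mm, filled to 58, with a 6 mm rim flange; closed with lid 95 mm high. Front handle: fixed, 80 mm wide at the middle, stands out 18 mm, below 50 mm high.
- lid (a joint): Lid angle (rad): 0 closed, grows as it opens, stop at 2.0; starts 1.6 to 1.9, standing up or leaning back over the hinge side. A tray 175 mm from hinge side to front, 220 wide, 33 deep, 0.32 kg. Stiff hinge: the lid stays at any angle it is left (about 0.4 N m to turn it), so it must be pushed all the way down.
- lid_edge (a point): Middle of the lid's front edge on its outer (top) face, uppermost when the lid stands open: along the lid 181 mm from the hinge axis, and 33 mm out from it. Axes turn with the lid: +z is the outer face's normal, -x points from hinge to this edge.
- latch_near (a joint): Angle (rad) of the front latch nearer to the robot (case x = -70 mm): 0 fully home (upright, over the lid's edge), grows as it swings out and down, stop 1.3; starts 0.45 to 0.85. Black plate 30 wide, 38 long, 7 thick, with a 4 mm outward tab at its free end. Stays where left; 0.05 N m turns it. Push its free end up and in along its arc: pushed straight in, it can jam on a grippy fingertip.
- latch_near_tip (a point): Middle of that latch's free end, 38 mm from its pivot. The pivot axis runs along the case's x, 99 mm towards -y from the case's origin, 40 mm high. Home: free end 78 mm high, outer face 103 mm and tab 107 mm towards -y from the origin.
- latch_far (a joint): Angle (rad) of the front latch farther from the robot (case x = +70 mm); otherwise the same as latch_near.
- latch_far_tip (a point): Middle of that latch's free end; same sizes and heights as latch_near_tip.
- meter: Bystander: blue handheld multimeter in a dark holster, lying on its back, 88 x 185 x 38 mm; origin at the centre of its underside. In front of the case. Leave alone.
- spray_can: Bystander: spray can of contact cleaner, standing, 52 mm across, 155 mm high; origin at the centre of its underside. On the hinge side of the case, some way behind the lid. Leave alone.
- resistor_box: Bystander: metal standard-resistor box with four binding posts, 60 x 60 mm, 68 mm high; origin at the centre of its underside. Just beyond the case's far end. Leave alone.
- lid_hinge (a point): Middle of the lid's hinge axis, which runs along the case's x: 93.5 mm towards +y from the case's origin, 62 mm high. Axes turn with the lid.

How it is judged:
On the way, in this order (a step that is already met when the one before it is completed fails the run):
1. the lid is all the way down, with both latches still out (value of joint lid below 0.03 rad and value of joint each of latch_near, latch_far above 0.25 rad), for 0.2 s.
2. both latches are pushed home over the closed lid (value of joint lid below 0.03 rad and value of joint each of latch_near, latch_far below 0.1 rad), for 0.1 s.
At the end, for the whole second after the job is handed in: The lid is closed (within 0.03 rad, 5 mm at its front edge) and both latches are home (within 0.1 rad, 4 mm at their free ends); the case stands flat and at rest within 40 mm of where it was (all of step 2 and angle between case's own z axis and vertical below 0.05 rad and distance of case from where it was at the start of the episode below 0.04 m and linear speed of case below 0.01 m/s); the robot touches nothing.
It fails at once if the lid slams (closes faster than 2.5 rad/s) (velocity of joint lid below -2.5 rad/s).
It fails at once if a latch is folded in before the lid is down (value of joint lid above 0.1 rad and value of joint any of latch_near, latch_far below 0.2 rad).
It fails at once if the case or a part of it is pinched or forced: over 30 N from the fingers while the lid or a latch is on its way, or over 80 N at any time (contact force between the fingers and case above 80 N or (contact force between the fingers and case above 30 N and value of joint lid above 0.08 rad) or (contact force between the fingers and case above 30 N and value of joint latch_near between 0.1 and 0.35 rad) or (contact force between the fingers and case above 30 N and value of joint latch_far between 0.1 and 0.35 rad)).
It fails at once if the case is lifted by 10 mm, tipped by 0.1 rad or shoved more than 40 mm from its place (height (world z) of case above 0.01 m or angle between case's own z axis and vertical above 0.1 rad or distance of case from where it was at the start of the episode above 0.04 m).
It fails at once if a bystander is moved by more than 15 mm (distance of any of meter, spray_can, resistor_box from where it was at the start of the episode above 0.015 m).
It also fails if it takes over 67 s, if anything falls off the work surface, if the arm or the gripper's body presses on something with over 40 N, if the wrist force passes 120 N, or if a joint passes its speed limit or range.

### The arm

A 6-joint arm with a two-finger parallel gripper is mounted at the origin on the work surface. World frame = base frame: x ahead of the robot, y to its left, z up, the work surface at z = 0. Lengths are in m, angles in rad, forces in N, time in s.
With the tool pointing down it reaches from about 0.35 to 0.775 m from the base axis. Payload 7.3 kg.
Tool frame: the origin (TCP) lies between the finger pads; the fingertips stand 11 mm ahead of it and the grasp point (between the pads) lies 8 mm behind it; z points along the fingers, y is the line along which they close (so a half turn about z gives the same grasp; the last joint's range is limited). The gripper opens to 92 mm and grips with 3 to 60 N. Pads are 19 mm wide; open, the fingers measure 130 mm over their backs; the gripper's body (75 mm by 190 mm) begins 47 mm behind the grasp point.
Start: joints at [-1.432, 0.342, 1.524, -0, 1.275, -0.146], TCP at [0.148, -0.504, 0.238] pointing down, gripper open.
Joint ranges: [-2.53, 2.53], [-0.77, 2.02], [0.04, 2.7], [-1, 4.14], [0.28, 2.66], [-3.11, 3.11]. Speed limits (rad/s): [2.57, 2.57, 3.14, 3.14, 3.14, 3.14].

### API

Orientations are given as a unit quaternion [x, y, z, w].
In Python, from plant import r gives the robot as it stands. The module is installed in compiled form; this text tells all that it offers.
- The arm moves only by the tool jog_arm, never from a script. Its argument "motion" is one flat list of numbers, 6 for each row, row after row: the shift along the tool's x, y, z each as a share of 0.2 m, from -1 to 1, then the turn, a rotation vector about the tool's x, y, z each as a share of 45 degrees, from -1 to 1. A call has 1 to 10 rows; each row is the pose to reach, as a shift and turn from the pose commanded when the call began, along the tool's axes at that moment; what a row does not reach only later rows make up. A row lasts 1/10 s, in which the tool goes at most 50 mm and 8.59 degrees, less where a joint would pass 70% of its speed; a pose out of reach is approached as far as the arm can. A call with a number of a shift or a turn outside -1 to 1 is refused whole. A call with a gripper value outside its range is refused whole. "claw" is the opening, from 0 (shut) to 1 (fully open), set as the call begins (left out, the last holds). The fingers move at their own pace and stop on an object; the grip force is fixed at half the most. Time passes only in rows, so rows that repeat a pose let the fingers close. It gives the time, the measured TCP pose, the force, the opening and the grip force at its end, in the units of the state.
- r.state(): the state, without advancing time (a new reading comes with each control period).
- r.read_camera(name): name is "scene" or "side" or "wrist"; returns the picture (400x640x3 uint8, red, green, blue); there is no depth.
- r.camera_params(name): a dict with "fx", "fy", "cx", "cy" (pixels), "world_from_camera" (4x4, takes a point from camera to world coordinates); the wrist camera has in their place "mount" (4x4, takes a point from camera to tool coordinates, whose origin is the TCP and whose axes are the flange's). Camera axes: x right, y up, looking along -z (the intrinsics and any distortion apply to the point x, -y, -z); pixel columns grow to the right and rows downward; lengths in m; the calibration is good to about 2 mm. A picture is of the moment at which its call begins: read the wrist's pose just before it. camera_params takes no time and is no camera call.
- r.finish_job(): hands the job in; it is judged then, once.
The state is a dict: "clock": time; "joints": joint angles; "dq": joint speeds; "effort": joint torques, N m; "tcp_pos": TCP position; "ee_rot": TCP orientation; "contact_force": force on the tool from outside, world axes, zero at the start; "wrist_torque": the same for the moment, N m; "grip_width": finger opening in m; "grasp_force": force on a finger pad.
Only numpy, scipy, OpenCV 4.12 (cv2) and the standard library are available. Lean on these libraries where they do the work, as an engineer would, in place of code of your own. Each camera call takes 0.05 s, during which the arm holds its last target. There are 200 camera calls.

## Working session

There is one attempt and no reset: what is moved stays moved. The work goes in short steps, Python scripts to look and compute and a tool call to move; the robot and the scene stay as the last step left them, time stands still between calls to the robot, and variables do not carry over. Pictures are saved under pics/ and viewed, at most 10 in all, crops included, and the job is handed in when it is done.

Besides the shell and the picture viewer there is one more tool, called after "Call:" as name(argument=value, ...) on one line, values as JSON. jog_arm: Moves the arm, as the interface text tells. Its arguments: {"type":"object","properties":{"motion":{"type":"array"},"claw":{"type":"number"}},"required":["motion"]}

```bash
mkdir -p pics; ls; python3 - <<'E'
from plant import r
import cv2,numpy as np
np.set_printoptions(precision=4,suppress=True)
for n in("scene","side"):
    cv2.imwrite(f"pics/{n}0.png",r.read_camera(n)[:,:,::-1]); print(n,r.camera_params(n))
print(r.camera_params("wrist")); print(r.state())
E
```

```text
pics
scene {'fx': 432.6628497978644, 'fy': 432.6628497978644, 'cx': 317.7567167672161, 'cy': 205.81194775952486, 'world_from_camera': array([[-0.0879, -0.8346,  0.5438,  1.2262],
       [ 0.9961, -0.0749,  0.0461,  0.0782],
       [ 0.0023,  0.5457,  0.838 ,  1.0852],
       [ 0.    ,  0.    ,  0.    ,  1.    ]])}
side {'fx': 380.22987261433605, 'fy': 380.22987261433605, 'cx': 319.66360986136715, 'cy': 191.3491587650632, 'world_from_camera': array([[-0.9896,  0.0964, -0.1069,  0.4559],
       [-0.1434, -0.7241,  0.6746,  0.8087],
       [-0.0123,  0.6829,  0.7304,  0.9272],
       [ 0.    ,  0.    ,  0.    ,  1.    ]])}
{'fx': 291.7189151905437, 'fy': 291.7189151905437, 'cx': 317.93690857218894, 'cy': 199.0000242491207, 'mount': array([[ 0.0015,  0.9636,  0.2673,  0.0733],
       [ 1.    , -0.0011, -0.0014, -0.0004],
       [-0.001 ,  0.2673, -0.9636, -0.1458],
       [ 0.    ,  0.    ,  0.    ,  1.    ]])}
{'clock': 0.1, 'joints': array([-1.432 ,  0.3426,  1.5249,  0.    ,  1.2754, -0.146 ]), 'dq': array([-0.0013, -0.0008, -0.0032, -0.    ,  0.0021, -0.0003]), 'effort': array([  0.002 , -43.2001, -24.4696,   0.0719,   0.0526,  -0.    ]), 'tcp_pos': array([ 0.1475, -0.5035,  0.2371]), 'ee_rot': array([ 0.9899,  0.1419,  0.    , -0.0007]), 'contact_force': array([-0.0448, -0.3743,  0.6722]), 'wrist_torque': array([-0.0085,  0.0238, -0.0109]), 'grasp_force': 0.0, 'grip_width': 0.09169848962584241}
```

View pics/scene0.png

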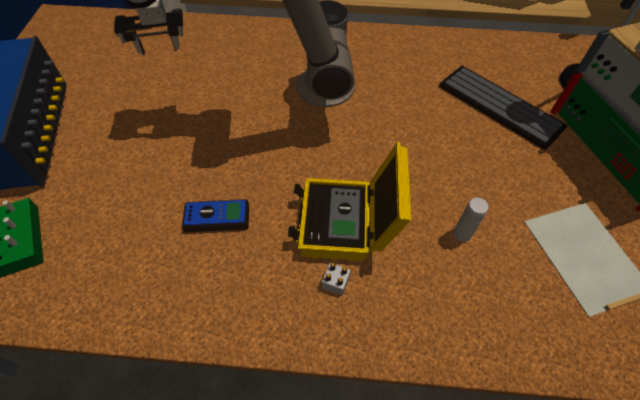

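View pics/side0.png

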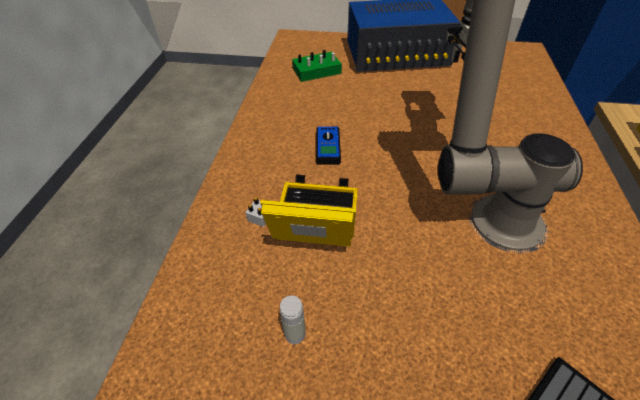

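The scene picture shows the case at about (335,220) with its front (latches at (298,190) and (294,233)) toward -y. The lid stands open to the right at (390,195), the can is at (470,220), the box at (335,278) and the meter at (215,214). I'll enlarge both views.

```bash
python3 - <<'E'
import cv2
a=cv2.imread("pics/scene0.png")[135:275,275:425]; b=cv2.imread("pics/side0.png")[165:255,240:370]
cv2.imwrite("pics/c1.png",cv2.resize(a,(600,560),interpolation=cv2.INTER_CUBIC))
cv2.imwrite("pics/c2.png",cv2.resize(b,(780,540),interpolation=cv2.INTER_CUBIC))
E
```

```text
(no output)
```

View pics/c1.png

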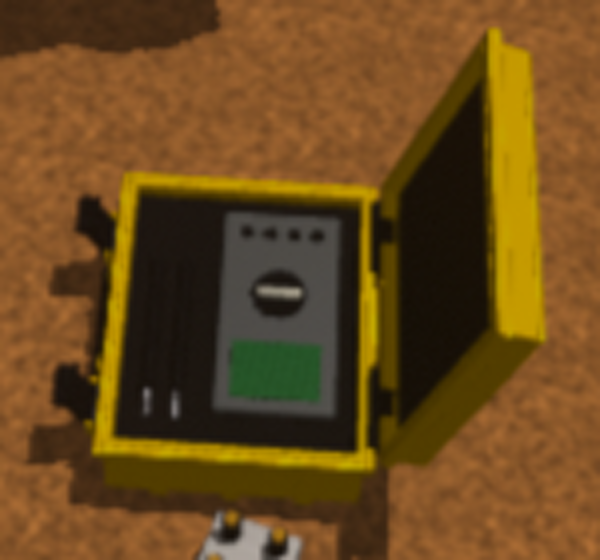

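View pics/c2.png

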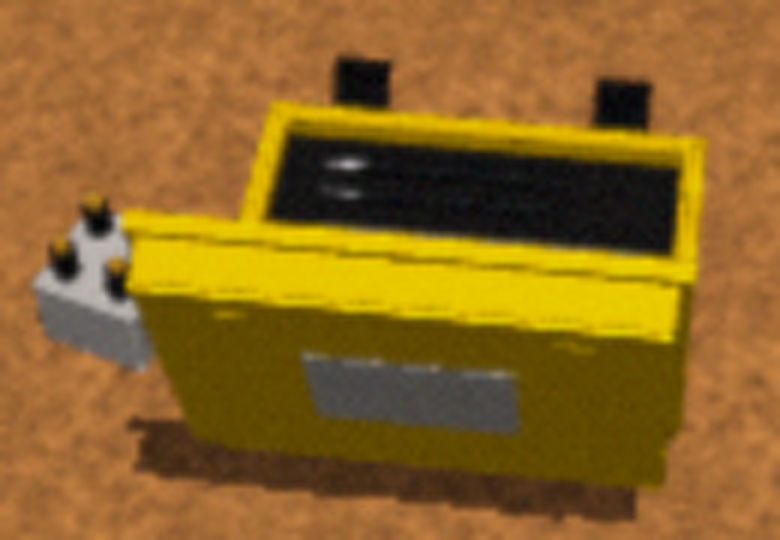

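```bash
cat > h.py <<'E'
import numpy as np
from scipy.optimize import least_squares
from plant import r
np.set_printoptions(precision=4,suppress=True)
def proj(cp,P):
    T=np.linalg.inv(cp["world_from_camera"]); c=np.asarray(P)@T[:3,:3].T+T[:3,3]
    return np.c_[cp["cx"]-cp["fx"]*c[:,0]/c[:,2], cp["cy"]+cp["fy"]*c[:,1]/c[:,2]]
def world(p,P):
    c,s=np.cos(p[2]),np.sin(p[2]); P=np.asarray(P,float)
    return P@np.array([[c,s,0],[-s,c,0],[0,0,1]])+[p[0],p[1],0]
def lidpt(th,x,a,h): # a along the lid from the hinge, h out of it
    return [x,.0935-a*np.cos(th)-h*np.sin(th)*-1*-1 if 0 else .0935-a*np.cos(th)+h*np.sin(th),.062+a*np.sin(th)+h*np.cos(th)]
def tip(th,x,o=0): # o: outward from the latch's middle plane
    return [x,-.099-.038*np.sin(th)-o*np.cos(th),.040+.038*np.cos(th)-o*np.sin(th)]
E
python3 - <<'E'
from h import *
S=r.camera_params("scene");D=r.camera_params("side")
s=lambda u,v:(275+u/4,135+v/4); d=lambda u,v:(240+u/6,165+v/6)
def f(p,full=0):
    x,y,w,th,ln,lf,fl=p; q=p[:3]
    ps=[[-.11-fl,-.0875-fl,.062],[.11+fl,-.0875-fl,.062],[.11+fl,.0875+fl,.062],[-.11-fl,.0875+fl,.062],
        lidpt(th,-.11,.181,.033),lidpt(th,.11,.181,.033)]
    ms=[s(127,175),s(95,453),s(372,468),s(378,190),s(528,52),s(545,340)]
    pd=[lidpt(th,.11,.181,.033),lidpt(th,-.11,.181,.033),tip(lf,.07),tip(ln,-.07),[.11+fl,-.0875-fl,.062],[-.11-fl,-.0875-fl,.062]]
    md=[d(130,293),d(675,340),d(365,61),d(625,83),d(272,102),d(705,140)]
    return np.r_[proj(S,world(q,ps))-ms, proj(D,world(q,pd))-md].ravel()
o=least_squares(f,[.5,.08,0,1.7,.6,.6,.006]);print(o.x);print(f(o.x).reshape(-1,2))
E
```

```text
[0.5814 0.0739 0.0167 1.8526 0.4854 1.039  0.0047]
[[-0.4425 -0.6167]
 [ 0.166  -0.9634]
 [ 0.4387 -0.2144]
 [-0.4802 -0.6827]
 [ 0.6102 -0.4031]
 [ 0.3309 -0.0968]
 [-1.0124 -0.6819]
 [-0.1782 -0.0936]
 [ 0.1313 -0.0615]
 [-0.5658 -0.1139]
 [-0.198   0.0099]
 [-0.4737 -0.3322]]
```

```bash
python3 - <<'E'
from h import *
S=r.camera_params("scene");D=r.camera_params("side")
def ray(cp,u,v,z):
    T=cp["world_from_camera"];d=T[:3,:3]@[(u-cp["cx"])/cp["fx"],-(v-cp["cy"])/cp["fy"],-1]
    return T[:3,3]+d*(z-T[2,3])/d[2]
print("can top",ray(S,479,205,.155),ray(D,291,306,.155));print("meter edge right",ray(S,248,213,.038)); print("box top",ray(S,337,277,.06))
p=[.5814,.0739,.0167]
for th in(.45,.6,.75,.85,1.0):
    print(th,((proj(S,world(p,[tip(th,-.055,.008),tip(th,.055,.008)]))-[275,135])*4).ravel(),((proj(D,world(p,[tip(th,-.07,.008),tip(th,-.07,-.0035),tip(th,.07,.008),tip(th,.07,-.0035)]))-[240,165])*6).ravel())
E
```

```text
can top [0.583  0.4398 0.155 ] [0.5817 0.4409 0.155 ]
meter edge right [ 0.5888 -0.1756  0.038 ]
box top [0.7727 0.0899 0.06  ]
0.45 [ 75.1444 229.5814  58.7221 362.2033] [622.4604  78.1882 621.1295  85.2666 362.1518  57.0692 358.55    63.8841]
0.6 [ 69.3673 232.3283  52.6991 364.7048] [622.8944  77.6637 621.8064  81.5596 363.8018  56.6494 360.3533  60.3102]
0.75 [ 64.537  235.5904  47.6793 367.6953] [623.1873  78.7666 622.3635  79.4355 365.3038  57.8387 362.0848  58.3053]
0.85 [ 61.8955 238.0117  44.9446 369.924 ] [623.3019  80.3841 622.6629  78.9138 366.2074  59.5029 363.1801  57.854 ]
1.0 [ 58.8616 241.9478  41.8222 373.5585] [623.3513  84.0778 622.9975  79.4691 367.3957  63.2495 364.7081  58.5005]
```

Call:
jog_arm(motion=[0, 0, -0.15, 0, 0, 0.11, 0, 0, -0.4, 0, 0, 0.22, 0, 0, -0.5, 0, 0, 0.341, 0, 0, -0.5, 0, 0, 0.341], claw=0)

```text
clock: 0.5
tcp_pos: [0.1477, -0.5049, 0.3409]
ee_rot: [1.0, 0.008, 0.0, 0.003]
contact_force: [-0.8, 0.3, -0.7]
grip_width: 0.0643
grasp_force: 0.0
```

Call:
jog_arm(motion=[0.12, -0.13, 0, 0, 0, 0, 0.28, -0.32, 0, 0, 0, 0, 0.45, -0.5, 0, 0, 0, 0, 0.6, -0.68, 0, 0, 0, 0, 0.75, -0.85, 0, 0, 0, 0, 0.9, -1, 0, 0, 0, 0])

```text
clock: 1.1
tcp_pos: [0.3246, -0.2985, 0.3363]
ee_rot: [1.0, 0.009, -0.001, -0.001]
contact_force: [0.5, 0.1, -0.5]
grip_width: 0.0165
grasp_force: 0.0
```

Call:
jog_arm(motion=[0.12, -0.15, 0, 0, 0, 0, 0.27, -0.35, 0, 0, 0, 0, 0.42, -0.53, 0, 0, 0, 0, 0.57, -0.7, 0, 0, 0, 0, 0.7, -0.87, 0, 0, 0, 0, 0.8, -1, 0, 0, 0, 0])

```text
clock: 1.7
tcp_pos: [0.4812, -0.0957, 0.3359]
ee_rot: [1.0, 0.01, -0.001, -0.001]
contact_force: [0.8, -1.2, 0.3]
grip_width: 0.0008
grasp_force: 0.0
```

Call:
jog_arm(motion=[0.1, -0.2, 0, 0, 0, 0, 0.2, -0.4, 0, 0, 0, 0, 0.3, -0.6, 0, 0, 0, 0, 0.4, -0.8, 0, 0, 0, 0, 0.46, -1, 0, 0, 0, 0])

```text
clock: 2.2
tcp_pos: [0.5696, 0.1052, 0.3353]
ee_rot: [1.0, 0.009, -0.002, 0.0]
contact_force: [0.0, -0.6, 0.3]
grip_width: 0.0003
grasp_force: 0.0
```

Call:
jog_arm(motion=[0, -0.2, 0, 0, 0, 0, 0, -0.4, 0, 0, 0, 0, 0, -0.6, 0, 0, 0, 0, 0, -0.8, 0, 0, 0, 0, 0, -1, 0, 0, 0, 0, 0, -1, 0, 0, 0, 0])

```text
clock: 2.8
tcp_pos: [0.5644, 0.3079, 0.3347]
ee_rot: [1.0, 0.012, -0.002, -0.0]
contact_force: [-0.5, -0.3, -0.4]
grip_width: 0.0007
grasp_force: 0.0
```

Call:
jog_arm(motion=[0.03, -0.03, 0.2, 0, 0, 0, 0.07, -0.03, 0.4, 0, 0, 0, 0.07, -0.03, 0.6, 0, 0, 0, 0.07, -0.03, 0.645, 0, 0, 0, 0.07, -0.03, 0.645, 0, 0, 0])

```text
clock: 3.3
tcp_pos: [0.579, 0.3087, 0.2066]
ee_rot: [1.0, 0.009, -0.002, 0.001]
contact_force: [0.4, 0.2, -0.5]
grip_width: 0.0004
grasp_force: 0.0
```

Call:
jog_arm(motion=[0, 0.08, 0, 0, 0, 0, 0, 0.14, 0, 0, 0, 0, 0, 0.18, 0, 0, 0, 0, 0, 0.21, 0, 0, 0, 0, 0, 0.24, 0, 0, 0, 0, 0, 0.27, 0, 0, 0, 0, 0, 0.3, 0, 0, 0, 0, 0, 0.33, 0, 0, 0, 0, 0, 0.36, 0, 0, 0, 0, 0, 0.39, 0, 0, 0, 0])

```text
clock: 4.3
tcp_pos: [0.5811, 0.2313, 0.2089]
ee_rot: [1.0, 0.009, 0.0, -0.0]
contact_force: [-0.9, 3.5, 3.7]
grip_width: 0.0002
grasp_force: 1.9
```

Call:
jog_arm(motion=[0, 0.03, 0, 0, 0, 0, 0, 0.06, -0.01, 0, 0, 0, 0, 0.1, -0.015, 0, 0, 0, 0, 0.13, -0.02, 0, 0, 0, 0, 0.16, -0.025, 0, 0, 0, 0, 0.2, -0.025, 0, 0, 0, 0, 0.23, -0.025, 0, 0, 0, 0, 0.26, -0.025, 0, 0, 0, 0, 0.29, -0.02, 0, 0, 0, 0, 0.32, -0.015, 0, 0, 0])

```text
clock: 5.3
tcp_pos: [0.5825, 0.1671, 0.212]
ee_rot: [1.0, 0.008, 0.001, 0.0]
contact_force: [-0.8, 0.8, 2.7]
grip_width: 0.0006
grasp_force: 1.5
```

Call:
jog_arm(motion=[0, 0.03, 0.005, 0, 0, 0, 0, 0.06, 0.01, 0, 0, 0, 0, 0.095, 0.018, 0, 0, 0, 0, 0.127, 0.026, 0, 0, 0, 0, 0.16, 0.04, 0, 0, 0, 0, 0.19, 0.053, 0, 0, 0, 0, 0.223, 0.067, 0, 0, 0, 0, 0.25, 0.083, 0, 0, 0, 0, 0.28, 0.102, 0, 0, 0, 0, 0.31, 0.122, 0, 0, 0])

```text
clock: 6.3
tcp_pos: [0.5831, 0.1051, 0.1868]
ee_rot: [1.0, 0.009, -0.0, 0.0]
contact_force: [0.6, -0.3, 4.0]
grip_width: 0.0003
grasp_force: 1.0
```

Call:
jog_arm(motion=[0, 0.027, 0.02, 0, 0, 0, 0, 0.054, 0.043, 0, 0, 0, 0, 0.081, 0.068, 0, 0, 0, 0, 0.105, 0.094, 0, 0, 0, 0, 0.128, 0.12, 0, 0, 0, 0, 0.149, 0.146, 0, 0, 0, 0, 0.17, 0.175, 0, 0, 0, 0, 0.188, 0.204, 0, 0, 0, 0, 0.205, 0.235, 0, 0, 0, 0, 0.22, 0.266, 0, 0, 0])

```text
clock: 7.3
tcp_pos: [0.5839, 0.0613, 0.1335]
ee_rot: [1.0, 0.008, -0.0, 0.0]
contact_force: [0.2, -0.5, 1.9]
grip_width: 0.0003
grasp_force: 0.6
```

Call:
jog_arm(motion=[0, 0.01, 0.015, 0, 0, 0, 0, 0.02, 0.03, 0, 0, 0, 0, 0.03, 0.045, 0, 0, 0, 0, 0.04, 0.06, 0, 0, 0, 0, 0.05, 0.075, 0, 0, 0, 0, 0.06, 0.09, 0, 0, 0, 0, 0.06, 0.1, 0, 0, 0, 0, 0.06, 0.11, 0, 0, 0, 0, 0.06, 0.12, 0, 0, 0, 0, 0.06, 0.13, 0, 0, 0])

```text
clock: 8.3
tcp_pos: [0.5843, 0.0496, 0.108]
ee_rot: [1.0, 0.009, 0.0, 0.0]
contact_force: [0.1, 0.6, 0.5]
grip_width: 0.0002
grasp_force: 0.5
```

Call:
jog_arm(motion=[0, 0, 0.006, 0, 0, 0, 0, 0, 0.012, 0, 0, 0, 0, 0, 0.018, 0, 0, 0, 0, 0, 0.018, 0, 0, 0])

```text
clock: 8.7
tcp_pos: [0.5843, 0.0496, 0.1062]
ee_rot: [1.0, 0.009, 0.0, 0.0]
contact_force: [-5.1, -0.4, 12.5]
grip_width: 0.0001
grasp_force: 6.2
```

Call:
jog_arm(motion=[0, 0, -0.1, 0, 0, 0, 0, 0, -0.3, 0, 0, 0, -0.1, 0.2, -0.5, 0, 0, 0, -0.2, 0.4, -0.5, 0, 0, 0, -0.3, 0.6, -0.5, 0, 0, 0, -0.36, 0.8, -0.5, 0, 0, 0, -0.36, 1, -0.5, 0, 0, 0, -0.36, 1, -0.5, 0, 0, 0])

```text
clock: 9.5
tcp_pos: [0.5153, -0.1558, 0.2046]
ee_rot: [1.0, 0.006, 0.0, 0.001]
contact_force: [0.5, 0.8, 0.1]
grip_width: 0.0006
grasp_force: 0.0
```

```bash
python3 - <<'E'
from h import *
import cv2
st=r.state();print(st["tcp_pos"],st["contact_force"])
a=r.read_camera("scene")[:,:,::-1];w=r.read_camera("wrist")[:,:,::-1]
cv2.imwrite("pics/c3.png",np.vstack([cv2.resize(a[165:265,265:385],(672,560)[:2] and (480,400),interpolation=cv2.INTER_CUBIC)]))
cv2.imwrite("pics/w1.png",w)
E
```

```text
[ 0.5153 -0.1558  0.2046] [0.5392 0.7932 0.0637]
```

View pics/c3.png

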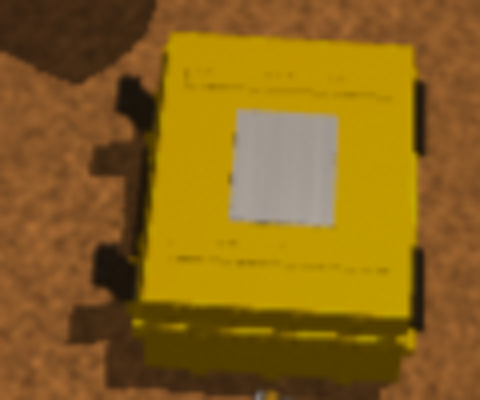

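View pics/w1.png

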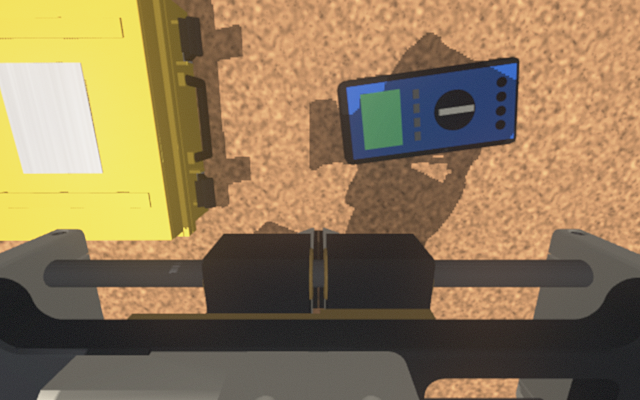

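Both views show the lid flat on the case and both latches still out. In the wrist view their outer edges are at about (215,190) for near and (203,36) for far. I'll work out the case pose and latch angles from these.

```bash
python3 - <<'E'
from h import *
from scipy.spatial.transform import Rotation as R
S=r.camera_params("scene");W=r.camera_params("wrist");st=r.state()
T=np.eye(4);T[:3,:3]=R.from_quat(st["ee_rot"]).as_matrix();T[:3,3]=st["tcp_pos"];W["world_from_camera"]=T@W["mount"]
s=np.array([(170,33),(413,45),(140,303),(410,318)])/4+[265,165]
top=[[-.11,-.0875,.095],[-.11,.0875,.095],[.11,-.0875,.095],[.11,.0875,.095]]
f=lambda p:(proj(S,world(p,top))-s).ravel()
o=least_squares(f,[.58,.07,0]);p=o.x;print(p,f(p))
for th in(.4,.5,.6,.7,.8,.9):
    P=world(p,[tip(th,-.07,.008),tip(th,.07,.008)])
    print(th,(proj(W,P)).ravel(),((proj(S,P)-[265,165])*4).ravel(),P[:,1:].ravel())
print(proj(W,world(p,[[-.11,-.0875,.095]])),world(p,[[-.07,-.107,.06],[.07,-.107,.06]]))
E
```

```text
[0.583  0.0732 0.0181] [-0.318  -0.1717 -0.0345  0.3179  0.1383 -0.3158  0.1794  0.1801]
0.4 [214.0238 193.6656 198.1552  35.2586] [117.9093  93.5715  97.3073 262.7965] [-0.0493  0.0719 -0.0467  0.0719]
0.5 [217.9403 193.0627 202.7972  36.0034] [113.7939  95.2352  92.9602 264.2646] [-0.0523  0.0695 -0.0498  0.0695]
0.6 [221.6368 192.3974 207.19    36.8261] [110.0602  97.1504  89.0248 265.9669] [-0.0552  0.0668 -0.0526  0.0668]
0.7 [225.0725 191.6796 211.2839  37.7138] [106.7453  99.2956  85.5401 267.8841] [-0.0577  0.0639 -0.0552  0.0639]
0.8 [228.2124 190.9197 215.0369  38.6531] [103.8812 101.6469  82.5397 269.9948] [-0.0599  0.0607 -0.0574  0.0607]
0.9 [231.028  190.1281 218.4149  39.6306] [101.4948 104.1787  80.0515 272.2755] [-0.0618  0.0574 -0.0593  0.0574]
[[174.1018 240.8589]] [[ 0.5149 -0.0351  0.06  ]
 [ 0.6549 -0.0326  0.06  ]]
```

Call:
jog_arm(motion=[0, -0.2, 0, 0, 0, 0, 0, -0.33, 0.2, 0, 0, 0, 0, -0.33, 0.4, 0, 0, 0, 0, -0.33, 0.55, 0, 0, 0, 0, -0.33, 0.65, 0, 0, 0, 0, -0.33, 0.7, 0, 0, 0, 0, -0.33, 0.7, 0, 0, 0])

```text
clock: 10.3
tcp_pos: [0.5139, -0.0843, 0.0635]
ee_rot: [1.0, 0.009, -0.001, -0.0]
contact_force: [1.1, -0.2, 0.4]
grip_width: 0.0005
grasp_force: 0.0
```

Call:
jog_arm(motion=[0, -0.03, 0, 0, 0, 0, 0, -0.06, 0, 0, 0, 0, 0, -0.075, -0.005, 0, 0, 0, 0, -0.085, -0.012, 0, 0, 0, 0, -0.095, -0.018, 0, 0, 0, 0, -0.105, -0.023, 0, 0, 0, 0, -0.115, -0.028, 0, 0, 0, 0, -0.125, -0.032, 0, 0, 0, 0, -0.135, -0.035, 0, 0, 0, 0, -0.135, -0.035, 0, 0, 0])

```text
clock: 11.3
tcp_pos: [0.5142, -0.0583, 0.0716]
ee_rot: [1.0, 0.008, 0.0, -0.0]
contact_force: [0.8, -2.5, 1.2]
grip_width: 0.0005
grasp_force: 0.9
```

Contact at about 2.5 N as the latch folds. I'll continue in millimetre steps.

Call:
jog_arm(motion=[0, -0.007, -0.002, 0, 0, 0, 0, -0.014, -0.003, 0, 0, 0, 0, -0.021, -0.003, 0, 0, 0, 0, -0.028, -0.003, 0, 0, 0, 0, -0.028, -0.003, 0, 0, 0])

```text
clock: 11.8
tcp_pos: [0.5137, -0.0526, 0.072]
ee_rot: [1.0, 0.009, -0.0, -0.0]
contact_force: [0.5, -0.5, 0.8]
grip_width: 0.0002
grasp_force: 0.4
```

Call:
jog_arm(motion=[0, -0.007, 0, 0, 0, 0, 0, -0.014, 0, 0, 0, 0, 0, -0.021, 0, 0, 0, 0, 0, -0.021, 0, 0, 0])

```text
invalid input
```

Call:
jog_arm(motion=[0, -0.007, 0, 0, 0, 0, 0, -0.014, 0, 0, 0, 0, 0, -0.021, 0, 0, 0, 0, 0, -0.021, 0, 0, 0, 0])

```text
clock: 12.2
tcp_pos: [0.5136, -0.05, 0.0721]
ee_rot: [1.0, 0.009, -0.0, 0.001]
contact_force: [-1.9, -8.9, 2.4]
grip_width: 0.0004
grasp_force: 4.2
```

Call:
jog_arm(motion=[0, 0.08, 0, 0, 0, 0, 0, 0.18, -0.05, 0, 0, 0, 0.2, 0.18, -0.1, 0, 0, 0, 0.4, 0.18, -0.1, 0, 0, 0, 0.6, 0.18, -0.05, 0, 0, 0, 0.7, 0.18, 0, 0, 0, 0, 0.705, 0.18, 0.042, 0, 0, 0, 0.705, 0.18, 0.042, 0, 0, 0])

```text
clock: 13.0
tcp_pos: [0.6535, -0.0816, 0.0613]
ee_rot: [1.0, 0.009, -0.002, -0.001]
contact_force: [-1.2, 0.2, -0.5]
grip_width: 0.0004
grasp_force: 0.0
```

Call:
jog_arm(motion=[0, -0.04, 0, 0, 0, 0, 0, -0.075, 0, 0, 0, 0, 0, -0.085, -0.006, 0, 0, 0, 0, -0.095, -0.014, 0, 0, 0, 0, -0.105, -0.021, 0, 0, 0, 0, -0.115, -0.028, 0, 0, 0, 0, -0.125, -0.034, 0, 0, 0, 0, -0.135, -0.039, 0, 0, 0, 0, -0.145, -0.043, 0, 0, 0, 0, -0.15, -0.045, 0, 0, 0])

```text
clock: 14.0
tcp_pos: [0.655, -0.0521, 0.0727]
ee_rot: [1.0, 0.009, 0.0, -0.0]
contact_force: [-0.7, -1.2, 0.2]
grip_width: 0.0003
grasp_force: 0.6
```

Call:
jog_arm(motion=[0, -0.007, -0.002, 0, 0, 0, 0, -0.014, -0.003, 0, 0, 0, 0, -0.014, -0.003, 0, 0, 0])

```text
clock: 14.3
tcp_pos: [0.655, -0.0493, 0.0734]
ee_rot: [1.0, 0.009, 0.0, -0.0]
contact_force: [-1.2, -0.5, -0.8]
grip_width: 0.0003
grasp_force: 0.2
```

Call:
jog_arm(motion=[0, -0.007, 0, 0, 0, 0, 0, -0.014, 0, 0, 0, 0, 0, -0.014, 0, 0, 0, 0])

```text
clock: 14.6
tcp_pos: [0.6552, -0.048, 0.0735]
ee_rot: [1.0, 0.008, 0.0, 0.001]
contact_force: [0.0, -6.1, -0.2]
grip_width: 0.0005
grasp_force: 2.9
```

Call:
jog_arm(motion=[0, -0.005, 0, 0, 0, 0, 0, -0.008, 0, 0, 0, 0, 0, -0.008, 0, 0, 0, 0])

```text
clock: 14.9
tcp_pos: [0.6557, -0.047, 0.0736]
ee_rot: [1.0, 0.008, 0.001, 0.001]
contact_force: [1.2, -7.3, -0.1]
grip_width: 0.0004
grasp_force: 3.7
```

Call:
jog_arm(motion=[0, 0.1, 0, 0, 0, 0, -0.1, 0.2, -0.1, 0, 0, 0, -0.3, 0.35, -0.3, 0, 0, 0, -0.5, 0.5, -0.5, 0, 0, 0, -0.7, 0.55, -0.65, 0, 0, 0, -0.7, 0.55, -0.65, 0, 0, 0, -0.7, 0.55, -0.65, 0, 0, 0])

```text
clock: 15.6
tcp_pos: [0.5158, -0.1597, 0.2065]
ee_rot: [1.0, 0.007, 0.002, 0.001]
contact_force: [1.6, 0.7, -0.8]
grip_width: 0.0005
grasp_force: 0.0
```

```bash
python3 - <<'E'
from h import *
import cv2
a=r.read_camera("scene")[165:265,265:385,::-1];w=r.read_camera("wrist")[:240,60:300,::-1]
k=lambda i:cv2.resize(i,None,fx=400/i.shape[0],fy=400/i.shape[0],interpolation=cv2.INTER_CUBIC)[:,:400]
cv2.imwrite("pics/c4.png",np.hstack([k(a),k(w)])); print(r.state()["tcp_pos"])
E
```

```text
[ 0.5169 -0.1582  0.2037]
```

View pics/c4.png

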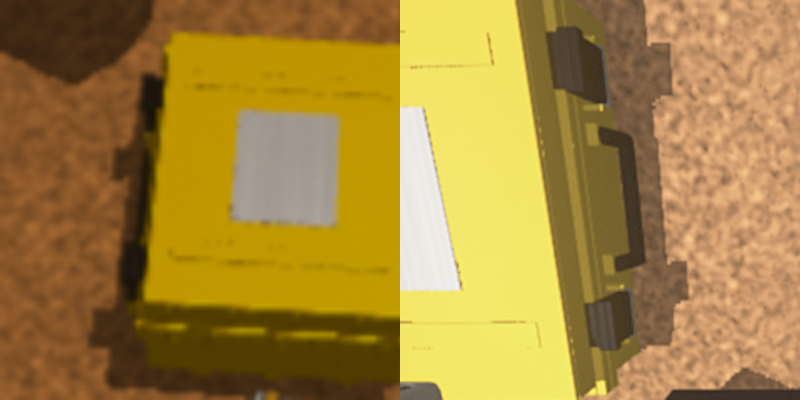

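Both latches stand upright against the lid's edge: the near tab ends at about (614,325) and the far tab at about (582,50) in the wrist crop. I'll check that against the model.

```bash
python3 - <<'E'
from h import *
from scipy.spatial.transform import Rotation as R
W=r.camera_params("wrist");st=r.state()
T=np.eye(4);T[:3,:3]=R.from_quat(st["ee_rot"]).as_matrix();T[:3,3]=st["tcp_pos"];W["world_from_camera"]=T@W["mount"]
p=[.583,.0732,.0181]; k=lambda P:(((proj(W,world(p,P))-[60,0])*400/240)+[400,0]).round(0).ravel()
print("lid corner, lid edge at latches",k([[-.11,-.0875,.095],[-.07,-.0875,.095],[.07,-.0875,.095]]))
for th in(0,.1,.2): print(th,"near in/out",k([tip(th,-.07,-.0035),tip(th,-.07,.008)]),"far",k([tip(th,.07,-.0035),tip(th,.07,.008)]))
E
```

```text
lid corner, lid edge at latches [579. 404. 569. 336. 526.  49.]
0 near in/out [598. 328. 618. 328.] far [562.  59. 585.  59.]
0.1 near in/out [604. 328. 625. 328.] far [569.  58. 593.  59.]
0.2 near in/out [611. 328. 632. 327.] far [577.  59. 602.  60.]
```

```bash
python3 -c "
from plant import r
print(r.finish_job())"
```

```text
the job is handed in; nothing more can be done
None
```

I closed the case and handed the job in at about 16 s of the 67 s limit: the lid is down, both latches measure home in the last camera check, and the arm stands clear. The interface gave no verdict back.

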